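Find the handlebar lamp with the loose battery by feel

ROBOT

A 6-joint arm with a two-finger parallel gripper is mounted at the origin on the work surface. World frame = base frame: x ahead of the robot, y to its left, z up, the work surface at z = 0. Lengths are in mm, angles in rad, forces in N, time in s.
With the tool pointing down it reaches from about 325 to 875 mm from the base axis. Payload 4.4 kg.
Tool frame: the origin (TCP) lies between the finger pads; the fingertips stand 19 mm ahead of it and the grasp point (between the pads) is the TCP; z points along the fingers, y is the line along which they close (so a half turn about z gives the same grasp; the last joint's range is limited). The gripper opens to 85 mm and grips with 20 to 120 N. Pads are 22 mm wide; open, the fingers measure 114 mm over their backs; the gripper's body (76 mm by 85 mm) begins 54 mm behind the grasp point. The pads swing forward as they close: fully open they stand 13 mm farther back than shut.
Start: joints at [-1.466, 0.207, 1.542, -0, 1.393, -0.15], TCP at [144.917, -556.441, 250.282] pointing down, gripper open.
Joint ranges: [-2.73, 2.73], [-0.86, 2.22], [0.23, 2.46], [-1.11, 4.25], [0.08, 2.63], [-2.82, 2.82]. Speed limits (rad/s): [2.79, 2.79, 3.14, 3.14, 3.14, 3.14].

INTERFACE

Orientations are given as a unit quaternion [w, x, y, z].
In Python, from station import env gives the robot as it stands. The module is installed in compiled form; this text tells all that it offers.
- The arm moves only by the tool apply_moves, never from a script. Its argument "commands" is a list of rows, each a list of 2 entries, a list of its own where there are three numbers: the shift along the tool's x, y, z in mm, then the turn about the tool's z in rad. A call has 1 to 5 rows; each row shifts and turns the commanded pose from where the row before left it, along the tool's axes as they then stand; what a row does not reach is not made up. A row lasts 1/8 s, in which the tool goes at most 62.5 mm and 10.7 degrees, less where a joint would pass 70% of its speed; a pose out of reach is approached as far as the arm can. A call is refused whole if a number of a shift passes 62.5 or a number of a turn 0.188, either way. A call with a gripper value outside its range is refused whole. "claw" is the finger opening in mm, from 0 to 85.4, set as the call begins (left out, the last holds). The fingers move at their own pace and stop on an object; "newtons" is the grip in N (left out, the last holds). Time passes only in rows, so rows that do not move let the fingers close. It gives the time, the measured TCP pose, the force, the opening and the grip force at its end, in the units of the state.
- env.get_obs(): the state, without advancing time (a new reading comes with each control period).
- env.grab_frame(name): name is "scene" or "top" or "wrist"; returns the picture (420x560x3 uint8, red, green, blue); there is no depth.
- env.camera_params(name): a dict with "camera_matrix" (3x3 intrinsics, pixels), "rvec" (rotation vector, rad) and "tvec" (3), from world to camera coordinates, as OpenCV has them. Camera axes: x right, y down, z forward; pixel columns grow to the right and rows downward; lengths in mm; the calibration is good to about 2 mm. A picture is of the moment at which its call begins: read the wrist's pose just before it. camera_params takes no time and is no camera call; for the wrist camera it gives the pose at the moment of the call.
- env.hand_in(): hands the job in; it is judged then, once.
The state is a dict: "time_s": time; "joint_positions": joint angles; "qvel": joint speeds; "joint_torque": joint torques, N m; "tcp_pos": TCP position; "ee_rot": TCP orientation; "wrist_force": force on the tool from outside, world axes, zero at the start; "torque": the same for the moment, N m; "gripper_width": finger opening in mm; "finger_force": force on a finger pad.
Only numpy, scipy, OpenCV 4.12 (cv2) and the standard library are available. Lean on these libraries where they do the work, as an engineer would, in place of code of your own. Each camera call takes 0.05 s, during which the arm holds its last target. There are 200 camera calls.

TASK

One of the three sealed handlebar lamps lying in the wooden rack has a battery pack that has come loose inside. Lift the lamps out, shake or rock them gently end to end to feel in which one something slides and knocks, and lay that lamp gently and fully home in the empty repair cradle; the two sound lamps must end up fully home in the rack again. Leave the other things on the bench alone.

Things in the scene. Friction and masses are not known exactly. Their poses are not given: they have to be found in the camera images.
- lamp_1: One of three identical dark metal lamps lying across the rack, 152 mm long, 0.34-0.43 kg. Origin on its axis at mid-tube, the balance point; x to the lens. Tube 40 mm across for x = -50 to 50 mm (grip at the middle from above); head 50 mm across to x = 88, tail cap 46 mm to x = -64. In the bad one a 0.16 kg pack slides 34 mm end to end once tipped over 8 degrees, and stays put when level.
- lamp_2: One of three identical dark metal lamps lying across the rack, 152 mm long, 0.34-0.43 kg. Origin on its axis at mid-tube, the balance point; x to the lens. Tube 40 mm across for x = -50 to 50 mm (grip at the middle from above); head 50 mm across to x = 88, tail cap 46 mm to x = -64. In the bad one a 0.16 kg pack slides 34 mm end to end once tipped over 8 degrees, and stays put when level.
- lamp_3: One of three identical dark metal lamps lying across the rack, 152 mm long, 0.34-0.43 kg. Origin on its axis at mid-tube, the balance point; x to the lens. Tube 40 mm across for x = -50 to 50 mm (grip at the middle from above); head 50 mm across to x = 88, tail cap 46 mm to x = -64. In the bad one a 0.16 kg pack slides 34 mm end to end once tipped over 8 degrees, and stays put when level.
- rack: Rack, 92 x 300 x 62 mm (x, y, z). Wooden, fixed: a base 8 mm thick with two rails along its y, each 16 mm thick and centred at x = -38 and 38 mm (60 mm free between them for the fingers). U-shaped saddles 46 mm wide, 32 mm deep, at y = -100, 0 and 100 mm, a lamp in each. Head and tail cap hang outside the rails with 4 mm of end play either way. Origin: centre of the underside.
- rack_place0 (a point): Where the middle of a lamp's axis is when it lies fully home in this rack place (at y = -100 mm of the rack), 50 mm above the bench.
- rack_place1 (a point): Where the middle of a lamp's axis is when it lies fully home in this rack place (at y = 0 mm of the rack), 50 mm above the bench.
- rack_place2 (a point): Where the middle of a lamp's axis is when it lies fully home in this rack place (at y = 100 mm of the rack), 50 mm above the bench.
- repair_cradle: Repair cradle, 92 x 100 x 62 mm, like the rack but with one place, empty, on the other side from the rack (left or right varies). Wooden, fixed: a base 8 mm thick with two rails along its y, each 16 mm thick and centred at x = -38 and 38 mm (60 mm free between them for the fingers). Saddles as in the rack. The lamp lies along its x, either way round. Origin: centre of the underside.
- repair_place (a point): Where the middle of a lamp's axis is when it lies fully home in the repair cradle, 50 mm above the bench.
- pedal: Bystander: flat metal cage pedal, 95 x 84 x 18 mm, lying beyond the work. Origin at its centre, 2 mm below its underside.
- lube_bottle: Bystander: small white bottle with a pointed black cap, 44 mm across, 135 mm tall, upright beyond the work. Origin at the centre of its underside.
- bell: Bystander: brass handlebar bell, 54 mm across, 36 mm tall, beyond the work. Origin at the centre of its underside.
Things that resemble listed ones, but are neither listed nor needed, are in the scene too. Of the things that look like the repair_cradle, take the one that is farthest to the robot's right at the start.

How it is judged:
By the outcome, as a careful person would: the job done as asked, in the order asked, and still so for the second after the job is handed in, with the robot touching nothing.
It also fails if it takes over 72 s, if anything falls off the work surface, if the arm or the gripper's body presses on something with over 40 N, if the wrist force passes 120 N, or if a joint passes its speed limit or range.

## Working session

There is one attempt and no reset: what is moved stays moved. The work goes in short steps, Python scripts to look and compute and a tool call to move; the robot and the scene stay as the last step left them, time stands still between calls to the robot, and variables do not carry over. Pictures are saved under pics/ and viewed, at most 10 in all, crops included, and the job is handed in when it is done.

Besides the shell and the picture viewer there is one more tool, called after "Call:" as name([rows], argument=value, ...), one row to a line, values as JSON. apply_moves: Moves the arm, as the interface text tells. Its arguments: {"type":"object","properties":{"commands":{"type":"array","items":{"type":"array"}},"claw":{"type":"number"},"newtons":{"type":"number"}},"required":["commands"]}

```bash
mkdir -p pics; python3 - <<'E'
from station import env
import cv2
o=env.get_obs();print({k:(v if not hasattr(v,'round') else v) for k,v in o.items()})
for n in("scene","top"):
    cv2.imwrite(f"pics/{n}0.png",env.grab_frame(n)[:,:,::-1]);print(n,env.camera_params(n))
E
```

```text
{'time_s': 0.0, 'joint_positions': array([-1.46649516e+00,  2.07442865e-01,  1.54297571e+00, -2.15675182e-05,
        1.39350032e+00, -1.50496744e-01]), 'qvel': array([-0.00169838,  0.00027781,  0.00079831, -0.00154504,  0.00015789,
       -0.00109182]), 'joint_torque': array([ 4.31795488e-04, -3.83030999e+01, -2.91598105e+01, -1.00950951e-04,
        1.04022727e-02,  4.05032679e-06]), 'tcp_pos': array([ 144.83709015, -555.71114286,  249.10241492]), 'ee_rot': array([-1.16305669e-03,  9.91894809e-01,  1.27056423e-01,  1.62534882e-05]), 'wrist_force': array([-0.44867921, -0.51782503,  0.43630422]), 'torque': array([ 0.03111617, -0.04346213, -0.00880644]), 'finger_force': 0.0, 'gripper_width': 85.64027389627907}
scene {'camera_matrix': array([[500.35843907,   0.        , 283.88120485],
       [  0.        , 500.35843907, 206.45622843],
       [  0.        ,   0.        ,   1.        ]]), 'rvec': array([ 2.14586739,  0.70297028, -0.31183829]), 'tvec': array([-446.22944251, -113.55905523, 1450.03413158])}
top {'camera_matrix': array([[456.54371768,   0.        , 275.08739348],
       [  0.        , 456.54371768, 208.58223143],
       [  0.        ,   0.        ,   1.        ]]), 'rvec': array([ 2.13015327, -2.12748077,  0.18090808]), 'tvec': array([ 54.35091837, 503.88583416, 998.97662886])}
```

View pics/scene0.png

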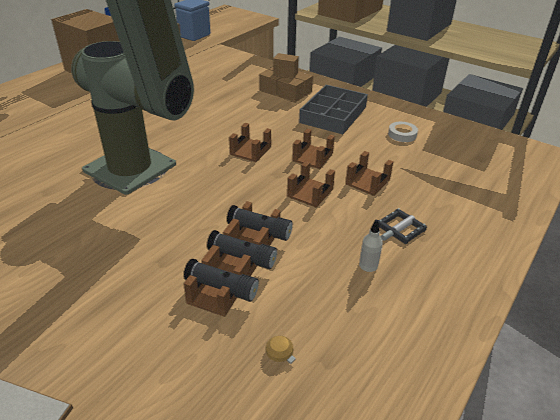

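View pics/top0.png

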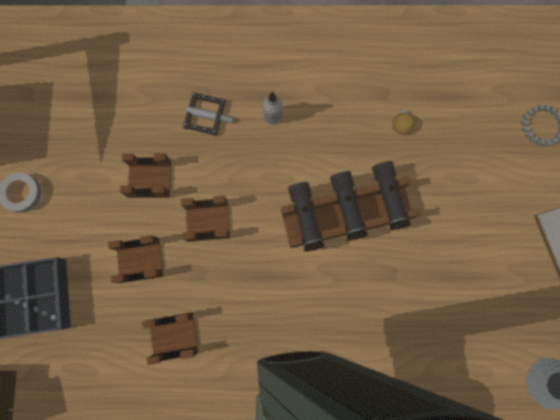

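Top view: the lamps lie in the rack at about (305,215), (348,205) and (391,195). There are four cradle look-alikes: (147,176), (206,219), (136,259) and (171,338). The one farthest right (−y) is (206,219), which is (310,187) in the scene view. Bystanders are the pedal (207,113), bottle (273,108) and bell (403,122).

```bash
cat > h.py <<'E'
import numpy as np,cv2
from scipy.spatial.transform import Rotation as R
def ray(p,uv):
    K,rv,t=p["camera_matrix"],p["rvec"],p["tvec"]
    M=cv2.Rodrigues(np.array(rv))[0]
    d=M.T@np.linalg.inv(K)@np.array([uv[0],uv[1],1.]);c=-M.T@np.array(t)
    return c,d/np.linalg.norm(d)
def atz(p,uv,z):
    c,d=ray(p,uv);return c+d*(z-c[2])/d[2]
def tri(obs):
    A=np.zeros((3,3));b=np.zeros(3)
    for p,uv in obs:
        c,d=ray(p,uv);P=np.eye(3)-np.outer(d,d);A+=P;b+=P@c
    x=np.linalg.solve(A,b);return x,[np.linalg.norm((np.eye(3)-np.outer(*(ray(p,uv)[1],)*2))@(x-ray(p,uv)[0])) for p,uv in obs]
def proj(p,X):
    return cv2.projectPoints(np.array(X,float).reshape(-1,3),np.array(p["rvec"]),np.array(p["tvec"]),p["camera_matrix"],None)[0][:,0]
def rot(o):
    q=o["ee_rot"];return R.from_quat([q[1],q[2],q[3],q[0]]).as_matrix()
def rows(o,target):
    return rot(o).T@(np.array(target)-o["tcp_pos"])
E
python3 - <<'E'
from station import env
from h import *
p=env.camera_params("top");s=env.camera_params("scene");w=env.camera_params("wrist")
for uv in [(305,215),(348,205),(391,195),(206,219),(147,176),(136,259),(171,338)]:print(uv,atz(p,uv,50).round())
print(tri([(p,(348,205)),(s,(243,249))]),tri([(p,(206,219)),(s,(310,190))]))
o=env.get_obs();c=ray(w,(280,210));print("wrist",c[0],c[1],w["camera_matrix"],rot(o).round(3))
print("cam in tool",rot(o).T@(c[0]-o["tcp_pos"]),rot(o).T@c[1])
E
```

```text
(305, 215) [488. -13.  50.]
(348, 205) [ 511. -111.   50.]
(391, 195) [ 534. -209.   50.]
(206, 219) [479. 211.  50.]
(147, 176) [579. 350.  50.]
(136, 259) [388. 365.  50.]
(171, 338) [218. 280.  50.]
(array([ 512.62068941, -110.00266181,   48.22779564]), [np.float64(1.5105331796501988), np.float64(1.5105331796502166)]) (array([483.69868698, 216.73273587,   8.09134648]), [np.float64(1.7223142177955557), np.float64(1.722314217795458)])
wrist [ 215.13086667 -537.343775    371.88803808] [-0.26716353 -0.05743003 -0.96193838] [[331.78412723   0.         283.27329435]
 [  0.         331.78412723 212.5667873 ]
 [  0.           0.           1.        ]] [[ 0.968  0.252 -0.   ]
 [ 0.252 -0.968  0.002]
 [ 0.    -0.002 -1.   ]]
cam in tool [  72.71046891   -0.39808373 -122.6516246 ] [-0.27331014 -0.00978293  0.96187622]
```

Call:
apply_moves([
  [[46, -34, 0], 0],
  [[46, -34, 0], 0],
  [[46, -34, 0], 0],
  [[46, -34, 0], 0],
  [[46, -34, 0], 0],
])

```text
time_s: 0.72
tcp_pos: [325.3, -332.2, 249.9]
ee_rot: [-0.0, 0.992, 0.127, -0.0]
wrist_force: [-0.4, -0.2, 0.3]
gripper_width: 85.0
finger_force: 0.0
```

Call:
apply_moves([
  [[46, -34, 0], 0],
  [[46, -34, 0], 0],
  [[46, -34, 0], 0],
  [[46, -34, 0], 0],
  [[46, -33, 0], 0],
])

```text
time_s: 1.35
tcp_pos: [505.3, -110.7, 249.9]
ee_rot: [-0.0, 0.992, 0.127, -0.0]
wrist_force: [0.0, -0.7, 0.1]
gripper_width: 85.2
finger_force: 0.0
```

Call:
apply_moves([
  [[0, 0, 0], 0],
  [[0, 0, 0], 0],
])

```text
time_s: 1.6
tcp_pos: [504.1, -112.4, 249.7]
ee_rot: [-0.0, 0.992, 0.127, -0.001]
wrist_force: [-0.5, 0.3, -0.2]
gripper_width: 85.1
finger_force: 0.0
```

```bash
python3 - <<'E'
from station import env
from h import *
import pickle
o=env.get_obs();p=env.camera_params("wrist")
im=env.grab_frame("wrist")
cv2.imwrite("pics/w1.png",im[:,:,::-1]);pickle.dump((o,p,im),open("w1.pkl","wb"))
print(o["time_s"],o["tcp_pos"],o["qvel"].round(3))
E
```

```text
1.6 [ 504.07850619 -112.35273693  249.66331969] [-0.032 -0.009  0.008  0.003 -0.    -0.001]
```

View pics/w1.png

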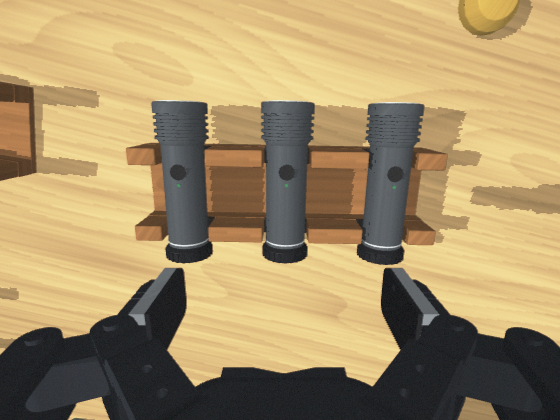

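Wrist view: the lamps run at about u=186, 287 and 390, heads up at v≈103 and tails at v≈250. The rack rails sit at v≈155 and 228. The tool's x axis is nearly parallel to the lamps.

```bash
cat > lamps.py <<'E'
from h import *
def fit(im,p,guess,z=50,X=(-42,44)):
    """axis line of a tube: refine mid of side edges across, along several x stations. guess=(x,y,yaw)"""
    g=cv2.cvtColor(im,cv2.COLOR_RGB2GRAY).astype(np.float32);out=[]
    x0,y0,a=guess;ax=np.array([np.cos(a),np.sin(a)]);n=np.array([-ax[1],ax[0]])
    for s in np.arange(X[0],X[1]+1,4):
        t=np.arange(-32,32.1,.5)
        P=np.c_[np.array([x0,y0])+s*ax+t[:,None]*n,np.full(len(t),z)]
        uv=proj(p,P).astype(np.float32)
        v=cv2.remap(g,uv[:,0],uv[:,1],cv2.INTER_LINEAR)[:,0] if False else cv2.remap(g,uv[None,:,0],uv[None,:,1],cv2.INTER_LINEAR)[0]
        d=np.gradient(cv2.GaussianBlur(v[None],(9,1),0)[0])
        l=(t<-12);r=(t>12)
        e1=t[l][np.argmin(d[l])];e2=t[r][np.argmax(d[r])]
        out.append((s,e1,e2))
    o=np.array(out);m=(o[:,1]+o[:,2])/2;w=o[:,2]-o[:,1]
    k=np.abs(w-np.median(w))<3
    c=np.polyfit(o[k,0],m[k],1)
    return c,np.median(w),k.sum(),(np.array([x0,y0])+c[1]*n),a+np.arctan(c[0])
E
python3 - <<'E'
from lamps import *
import pickle
o,p,im=pickle.load(open("w1.pkl","rb"))
for (u,ut,ub) in [(186,181,188),(287,288,286),(390,394,384)]:
    A=atz(p,(ut,120),50);B=atz(p,(ub,240),50);print("ends",atz(p,(ut-1,101),60).round(1),atz(p,(ub,262),38).round(1))
    yaw=np.arctan2(*(A-B)[1::-1]);M=(A+B)/2
    r=fit(im,p,(M[0],M[1],yaw));print(M.round(1),yaw.round(3),*r)
# rack rail corner picks at z=62 
for uv in [(127,147),(446,150),(137,222),(434,231),(155,165),(418,168)]:print(uv,atz(p,uv,62).round(1))
E
```

```text
ends [562.9  -1.4  60. ] [398.3 -31.4  38. ]
[487.6 -15.7  50. ] 0.228 [0.00974462 0.36626344] 42.0 10 [487.53726248 -15.37198434] 0.23785045816312017
ends [586.9 -93.8  60. ] [ 425.4 -135.5   38. ]
[ 513.  -113.4   50. ] 0.241 [-0.00262986  1.04595908] 40.0 13 [ 512.77411312 -112.35169959] 0.2386420252863884
ends [ 610.8 -185.4   60. ] [ 452.5 -239.7   38. ]
[ 538.3 -210.6   50. ] 0.262 [-0.02159091 -3.71590909] 52.25 11 [ 539.27443729 -214.14562989] 0.2406551282391145
(127, 147) [510.9  38.5  62. ]
(446, 150) [ 582.3 -246.9   62. ]
(137, 222) [440.7  20.1  62. ]
(434, 231) [ 505.4 -265.9   62. ]
(155, 165) [500.9  11.2  62. ]
(418, 168) [ 560.2 -227.9   62. ]
```

Call:
apply_moves([
  [[-3, 2, 40], 0.016],
  [[0, 0, 50], 0],
  [[0, 0, 50], 0],
  [[0, 0, 40], 0],
  [[0, 0, 20], 0],
], claw=85)

```text
time_s: 2.28
tcp_pos: [499.4, -116.1, 47.7]
ee_rot: [-0.001, 0.993, 0.118, -0.002]
wrist_force: [-0.6, 0.1, 1.2]
gripper_width: 84.9
finger_force: 0.0
```

Call:
apply_moves([
  [[0, 0, 0], 0],
  [[0, 0, 0], 0],
])

```text
time_s: 2.52
tcp_pos: [502.7, -116.4, 51.3]
ee_rot: [0.0, 0.993, 0.118, 0.001]
wrist_force: [1.1, 0.2, 0.3]
gripper_width: 85.0
finger_force: 0.0
```

```bash
python3 - <<'E'
from station import env
from h import *
import pickle
o=env.get_obs();p=env.camera_params("wrist")
im=env.grab_frame("wrist")
cv2.imwrite("pics/w2.png",im[:,:,::-1]);pickle.dump((o,p,im),open("w2.pkl","wb"))
print(o["time_s"],o["tcp_pos"],rows(o,(501.8,-115.1,50)),o["wrist_force"])
E
```

```text
2.525 [ 502.68625367 -116.37104949   51.3459399 ] [-0.56466801 -1.44526645  1.34347368] [1.12306403 0.1800298  0.26194885]
```

View pics/w2.png

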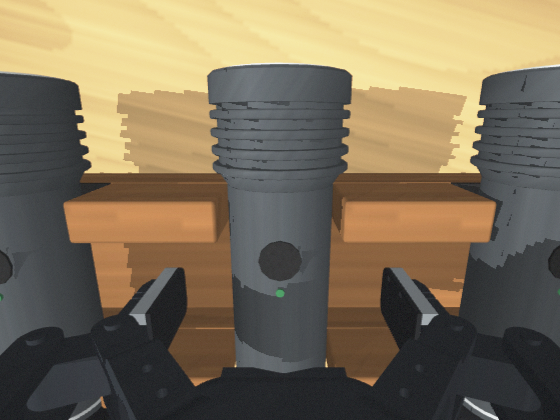

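Wrist close view: lamp_2's tube is centred at u≈281 between the open pads (185 and 382), clear of the rails.

Call:
apply_moves([
  [[0, -1, 1], 0],
  [[0, 0, 0], 0],
  [[0, 0, 0], 0],
  [[0, 0, 0], 0],
], claw=30, newtons=60)

```text
time_s: 3.08
tcp_pos: [502.6, -114.5, 50.1]
ee_rot: [0.0, 0.993, 0.119, 0.0]
wrist_force: [-1.0, -0.6, 6.6]
gripper_width: 38.6
finger_force: 60.6
```

```bash
python3 - <<'E'
from station import env
from h import *
import pickle
a=pickle.load(open("w1.pkl","rb"));b=pickle.load(open("w2.pkl","rb"))
print("button",tri([(a[1],(286.5,173)),(b[1],(280,261))]))
o=env.get_obs();print(o)
E
```

```text
button (array([ 525.34751066, -109.38623828,   67.04083572]), [np.float64(0.1124860550193448), np.float64(0.11248605501929448)])
{'time_s': 3.075, 'joint_positions': array([-3.91807340e-01,  3.42876900e-01,  1.83998971e+00, -4.26995984e-04,
        9.57455564e-01,  9.40083778e-01]), 'qvel': array([-2.35562846e-03, -9.98352072e-05, -2.11173777e-03, -2.04480477e-04,
        9.01075976e-04, -3.47300256e-04]), 'joint_torque': array([ 4.27772552e-01, -3.40831411e+01, -2.05291808e+01,  2.58206064e-01,
       -3.61262541e-01,  2.52110237e-02]), 'tcp_pos': array([ 502.55048508, -114.4827968 ,   50.14647162]), 'ee_rot': array([4.63134991e-04, 9.92859163e-01, 1.19290608e-01, 4.68552420e-04]), 'wrist_force': array([-1.00267963, -0.57523807,  6.64017807]), 'torque': array([-0.07755272,  0.174948  ,  0.02224323]), 'finger_force': 60.58588307350874, 'gripper_width': 38.62285854883489}
```

```bash
cat > tq.py <<'E'
from station import env
from h import *
T=[];F=[]
for i in range(6):
    o=env.get_obs();M=rot(o);T.append(M.T@o["torque"]);F.append(o["wrist_force"]);env.grab_frame("top")
print(o["time_s"],o["tcp_pos"].round(1),"T tool",np.mean(T,0).round(4),"sd",np.std(T,0).round(4),"F",np.mean(F,0).round(2),o["gripper_width"])
E
```

Call:
apply_moves([
  [[0, 0, -20], 0],
  [[0, 0, -35], 0],
  [[0, 0, -35], 0],
  [[0, 0, 0], 0],
  [[0, 0, 0], 0],
])

```text
time_s: 3.7
tcp_pos: [500.5, -113.5, 137.3]
ee_rot: [-0.001, 0.993, 0.119, -0.002]
wrist_force: [-1.1, 0.8, -4.0]
gripper_width: 38.7
finger_force: 61.6
```

```bash
python3 tq.py
```

```text
3.95 [ 500.9 -113.7  137.6] T tool [ 0.0091  0.029  -0.0114] sd [0.0368 0.0345 0.0345] F [-0.45  0.13 -4.2 ] 38.5299723333335
```

Call:
apply_moves([
  [[50, 0, 0], 0],
  [[0, 0, 0], 0],
  [[0, 0, 0], 0],
  [[0, 0, 0], 0],
])

```text
time_s: 4.5
tcp_pos: [549.5, -102.3, 138.9]
ee_rot: [-0.0, 0.993, 0.119, -0.001]
wrist_force: [-0.4, 0.7, -3.5]
gripper_width: 38.9
finger_force: 61.6
```

```bash
python3 tq.py
```

```text
4.75 [ 550.2 -102.5  139.4] T tool [-0.0031 -0.012   0.031 ] sd [0.0389 0.0165 0.023 ] F [-0.05  0.19 -3.81] 38.732226164017085
```

Call:
apply_moves([
  [[-50, 0, 0], 0],
  [[0, 0, 0], 0],
  [[0, 0, 0], 0],
  [[0, 0, 0], 0],
])

```text
time_s: 5.3
tcp_pos: [503.4, -114.5, 140.1]
ee_rot: [0.001, 0.993, 0.119, 0.001]
wrist_force: [-0.1, -0.4, -4.5]
gripper_width: 38.9
finger_force: 61.9
```

```bash
python3 tq.py
```

```text
5.55 [ 502.5 -114.1  139.4] T tool [ 0.0073  0.0501 -0.0252] sd [0.0248 0.0322 0.0255] F [-0.06 -0.03 -4.14] 38.759029645545326
```

```bash
sed -i 's/range(6)/range(12)/' tq.py
```

Call:
apply_moves([
  [[50, 0, 0], 0],
  [[0, 0, 0], 0],
  [[0, 0, 0], 0],
  [[0, 0, 0], 0],
])

```text
time_s: 6.1
tcp_pos: [549.6, -102.3, 139.0]
ee_rot: [-0.0, 0.993, 0.119, -0.001]
wrist_force: [-0.3, -0.6, -3.5]
gripper_width: 39.1
finger_force: 61.9
```

```bash
python3 tq.py
```

```text
6.65 [ 550.5 -102.4  139.3] T tool [ 0.0085 -0.0171 -0.0152] sd [0.0267 0.0192 0.0199] F [-0.22  0.29 -4.06] 39.165008679501454
```

Call:
apply_moves([
  [[-50, 0, 0], 0],
  [[0, 0, 0], 0],
  [[0, 0, 0], 0],
  [[0, 0, 0], 0],
])

```text
time_s: 7.2
tcp_pos: [503.4, -114.4, 140.1]
ee_rot: [0.001, 0.993, 0.119, 0.001]
wrist_force: [-0.7, 0.1, -3.6]
gripper_width: 38.9
finger_force: 62.0
```

```bash
python3 tq.py
```

```text
7.75 [ 502.  -114.1  139.2] T tool [0.0074 0.0391 0.0016] sd [0.0252 0.0233 0.0373] F [-0.11  0.19 -3.99] 39.02411585609506
```

Call:
apply_moves([
  [[3, 0, 0], 0],
  [[6, 0, 0], 0],
  [[8, 0, 0], 0],
  [[8, 0, 0], 0],
  [[8, 0, 0], 0],
])

```text
time_s: 8.43
tcp_pos: [534.8, -106.2, 139.3]
ee_rot: [0.0, 0.993, 0.119, 0.0]
wrist_force: [-0.4, -0.2, -4.7]
gripper_width: 38.9
finger_force: 62.0
```

Call:
apply_moves([
  [[8, 0, 0], 0],
  [[6, 0, 0], 0],
  [[3, 0, 0], 0],
  [[0, 0, 0], 0],
  [[0, 0, 0], 0],
])

```text
time_s: 9.05
tcp_pos: [550.3, -102.4, 139.2]
ee_rot: [-0.0, 0.993, 0.119, -0.0]
wrist_force: [-0.5, 0.3, -3.8]
gripper_width: 38.8
finger_force: 62.0
```

```bash
python3 tq.py
```

```text
9.6 [ 550.6 -102.3  139.3] T tool [ 0.0172  0.054  -0.0074] sd [0.0237 0.0234 0.0343] F [-0.29  0.14 -4.08] 38.37391621765365
```

Call:
apply_moves([
  [[-2, -20, -20], 0],
  [[-4, -40, -20], 0],
  [[-6, -54, -20], 0],
  [[-6, -54, 0], 0],
  [[-4, -36, 0], 0],
])

```text
time_s: 10.28
tcp_pos: [480.0, 92.6, 199.8]
ee_rot: [-0.0, 0.993, 0.12, 0.0]
wrist_force: [0.6, -0.7, -4.3]
gripper_width: 38.8
finger_force: 62.2
```

Call:
apply_moves([
  [[0, -20, 0], 0],
  [[0, 0, 0], 0],
  [[0, 0, 0], 0],
  [[0, 0, 0], 0],
])

```text
time_s: 10.78
tcp_pos: [476.6, 109.3, 199.3]
ee_rot: [0.0, 0.993, 0.118, 0.0]
wrist_force: [0.1, -0.4, -4.1]
gripper_width: 39.1
finger_force: 62.2
```

```bash
cat > shot.py <<'E'
from station import env
from h import *
import pickle,sys
o=env.get_obs();p=env.camera_params("wrist")
im=env.grab_frame("wrist");n=sys.argv[1]
cv2.imwrite(f"pics/{n}.png",im[:,:,::-1]);pickle.dump((o,p,im),open(n+".pkl","wb"))
print(o["time_s"],o["tcp_pos"].round(1),o["wrist_force"].round(1))
E
python3 shot.py w3
```

```text
10.775 [476.6 109.3 199.3] [ 0.1 -0.4 -4.1]
```

View pics/w3.png

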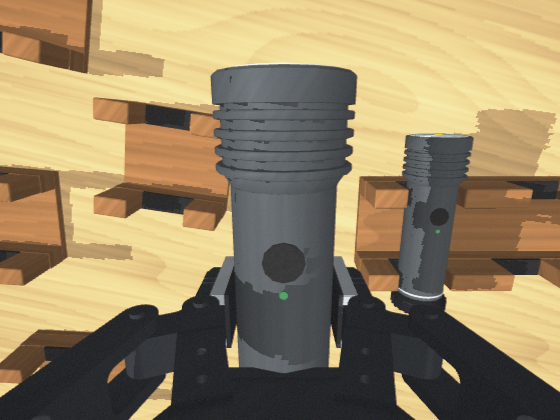

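Wrist view: the chosen cradle shows at u 95–230, v 95–228, partly hidden by the held lamp. I'll take a clear view from each side of it.

Call:
apply_moves([
  [[0, 20, 0], 0],
  [[0, 25, 0], 0],
  [[0, 0, 0], 0],
  [[0, 0, 0], 0],
  [[0, 0, 0], 0],
])

```text
time_s: 11.45
tcp_pos: [486.6, 66.7, 199.2]
ee_rot: [-0.0, 0.993, 0.119, -0.0]
wrist_force: [-0.7, 0.3, -4.2]
gripper_width: 38.7
finger_force: 62.5
```

```bash
python3 shot.py w4
```

```text
11.45 [486.6  66.7 199.2] [-0.7  0.3 -4.2]
```

Call:
apply_moves([
  [[0, -30, 0], 0],
  [[0, -55, 0], 0],
  [[0, -60, 0], 0],
  [[0, -60, 0], 0],
  [[0, -55, 0], 0],
])

```text
time_s: 12.12
tcp_pos: [424.4, 321.4, 199.5]
ee_rot: [-0.0, 0.993, 0.12, 0.0]
wrist_force: [0.7, 0.6, -4.1]
gripper_width: 38.7
finger_force: 62.7
```

Call:
apply_moves([
  [[0, -30, 0], 0],
  [[0, 0, 0], 0],
  [[0, 0, 0], 0],
  [[0, 0, 0], 0],
])

```text
time_s: 12.62
tcp_pos: [418.5, 347.3, 199.2]
ee_rot: [0.0, 0.993, 0.119, -0.0]
wrist_force: [0.1, 0.4, -3.6]
gripper_width: 38.5
finger_force: 63.0
```

```bash
python3 shot.py w5; python3 - <<'E'
from h import *
import pickle
out=[]
for n in("w4","w5"):
    o,p,im=pickle.load(open(n+".pkl","rb"))
    c=proj(p,[480,212,35])[0];print(n,c,o["tcp_pos"])
    x0=int(np.clip(c[0]-95,0,370));y0=int(np.clip(c[1]-100,0,220));print(x0,y0)
    out.append(cv2.resize(im[y0:y0+200,x0:x0+190,::-1],None,fx=2,fy=2,interpolation=cv2.INTER_CUBIC))
cv2.imwrite("pics/c45.png",np.hstack(out))
E
```

```text
12.625 [418.5 347.3 199.2] [ 0.1  0.4 -3.6]
w4 [119.19785503 169.39759014] [486.64798656  66.68102567 199.16269427]
24 69
w5 [451.75617396 168.96514071] [418.48100185 347.25086408 199.15941425]
356 68
```

View pics/c45.png

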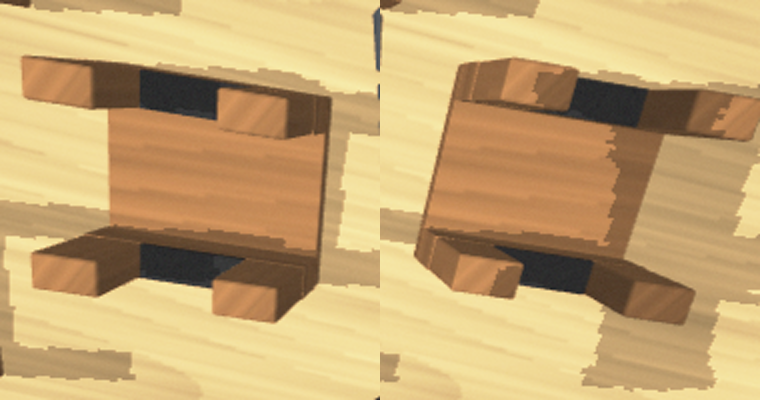

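Crop: each panel shows the four post tops of the chosen cradle, dark saddle floors between them, and no lamp in it. I'll fit the pose to the 16 corners in both views.

```bash
python3 - <<'E'
from h import *
import pickle
from scipy.optimize import least_squares
L=[(22,57),(27,102),(92,64),(93,107),(218,88),(219,129),(288,97),(287,137),(32,252),(35,289),(103,259),(97,295),(214,277),(213,315),(279,284),(275,321)]
Rr=[(507,57),(503,101),(578,66),(571,108),(695,90),(690,130),(759,100),(754,139),(460,247),(452,283),(522,258),(516,297),(631,276),(624,310),(693,289),(685,323)]
mod=[]
for xs in((46,30),(-30,-46)):
    for ys in((50,23),(-23,-50)):
        mod+= [(xs[0],ys[0]),(xs[1],ys[0]),(xs[0],ys[1]),(xs[1],ys[1])]
mod=np.array(mod,float)
p4=pickle.load(open("w4.pkl","rb"))[1];p5=pickle.load(open("w5.pkl","rb"))[1]
a=np.array(L)/2.+[24,69]-.25;b=(np.array(Rr)-[380,0])/2.+[356,68]-.25
t=np.array([tri([(p4,u),(p5,v)])[0] for u,v in zip(a,b)]);print("heights",t[:,2].round(1))
def f(q,z=None):
    x,y,th=q[:3];z=q[3]
    c,s=np.cos(th),np.sin(th)
    W=np.c_[x+mod[:,0]*c-mod[:,1]*s,y+mod[:,0]*s+mod[:,1]*c,np.full(16,z)]
    return np.r_[(proj(p4,W)-a).ravel(),(proj(p5,W)-b).ravel()]
r=least_squares(f,[480,212,.1,62],loss="soft_l1");print(r.x,np.abs(r.fun).reshape(2,16,2).round(1).max(2))
o=pickle.load(open("w5.pkl","rb"))[0]
print(rows(o,(r.x[0],r.x[1],200)))
E
```

```text
heights [58.5 60.2 59.7 61.5 59.2 61.4 58.2 61.  59.3 59.4 56.9 61.2 58.3 60.2
 58.3 60.9]
[4.85561896e+02 2.14540656e+02 8.64227142e-02 5.91833140e+01] [[1.4 1.9 1.4 1.5 1.5 0.9 0.9 0.8 0.9 0.7 1.6 1.9 0.3 1.  0.9 1.4]
 [1.1 2.5 0.5 2.1 2.1 3.9 2.8 2.4 2.2 2.9 1.6 1.1 1.  2.  1.5 1. ]]
[ 33.95950865 144.77111411  -0.79273936]
```

```bash
cat > edge.py <<'E'
from h import *
import pickle
from scipy.optimize import least_squares
Q=[]
for xs in((46,30),(-30,-46)):
    for ys in((50,23),(-23,-50)):
        Q.append([(xs[0],ys[0]),(xs[0],ys[1]),(xs[1],ys[1]),(xs[1],ys[0])])
def world(q,m,z):
    m=np.array(m,float);c,s=np.cos(q[2]),np.sin(q[2])
    return np.c_[q[0]+m[:,0]*c-m[:,1]*s,q[1]+m[:,0]*s+m[:,1]*c,np.full(len(m),z)]
E
python3 - <<'E'
from edge import *
L=[(22,57),(27,102),(92,64),(93,107),(218,88),(219,129),(288,97),(287,137),(32,252),(35,289),(103,259),(97,295),(214,277),(213,315),(279,284),(275,321)]
Rr=[(507,57),(503,101),(578,66),(571,108),(695,90),(690,130),(759,100),(754,139),(460,247),(452,283),(522,258),(516,297),(631,276),(624,310),(693,289),(685,323)]
mod=np.array([p for k in Q for p in (k[0],k[3],k[1],k[2])],float)
D={}
for n,P,off in(("w4",np.array(L)/2.,(24,69)),("w5",(np.array(Rr)-[380,0])/2.,(356,68))):
    o,p,im=pickle.load(open(n+".pkl","rb"));a=P+off-.25
    f=lambda q:(proj(p,world(q,mod,62))-a).ravel()
    r=least_squares(f,[480,212,.1],loss="soft_l1");print(n,r.x,np.abs(r.fun).mean());D[n]=r.x
    big=cv2.resize(im,None,fx=4,fy=4,interpolation=cv2.INTER_CUBIC)[:,:,::-1].copy()
    for k in Q:cv2.polylines(big,[((proj(p,world(r.x,k,62))+.5)*4).astype(int)],True,(0,255,0),1)
    D[n+"i"]=big[off[1]*4+80:off[1]*4+680,off[0]*4:off[0]*4+780]
cv2.imwrite("pics/ov.png",cv2.resize(np.hstack([D["w4i"],D["w5i"]]),(800,308),interpolation=cv2.INTER_AREA))
E
```

```text
w4 [4.86081654e+02 2.13355323e+02 8.99209827e-02] 1.0189421479126692
w5 [4.85836314e+02 2.15657323e+02 7.97088474e-02] 1.5408254722019579
```

View pics/ov.png

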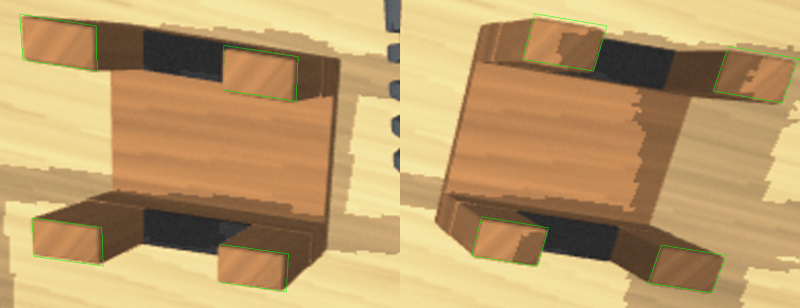

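Call:
apply_moves([
  [[5, 20, 0], 0],
  [[9, 40, 0], 0],
  [[11, 45, 0], 0],
  [[7, 28, 0], 0],
  [[3, 12, 0], 0],
])

```text
time_s: 13.3
tcp_pos: [487.4, 213.5, 199.4]
ee_rot: [-0.0, 0.993, 0.117, 0.0]
wrist_force: [-0.9, 0.1, -4.0]
gripper_width: 38.4
finger_force: 63.0
```

Call:
apply_moves([
  [[0, 0, 20], 0.08],
  [[0, 0, 40], 0.073],
  [[0, 0, 30], 0],
  [[0, 0, 0], 0],
  [[0, 0, 0], 0],
])

```text
time_s: 13.92
tcp_pos: [487.5, 216.0, 110.5]
ee_rot: [-0.0, 0.999, 0.043, 0.001]
wrist_force: [0.5, -0.5, -3.2]
gripper_width: 38.8
finger_force: 63.0
```

```bash
python3 shot.py w6; python3 - <<'E'
from edge import *
o,p,im=pickle.load(open("w6.pkl","rb"))
q=(486,214.5,.085)
print(rows(o,(486.5,214.5,50)),np.arctan2(*rot(o)[1::-1,0]))
big=im[:,:,::-1].copy()
for k in Q:cv2.polylines(big,[(proj(p,world(q,k,62))).round().astype(int)],True,(0,255,0),1)
cv2.imwrite("pics/ov6.png",big)
E
```

```text
13.925 [487.5 216.  110.5] [ 0.5 -0.5 -3.2]
[-1.23015943  1.4602147  60.53324657] 0.085960306037757
```

View pics/ov6.png

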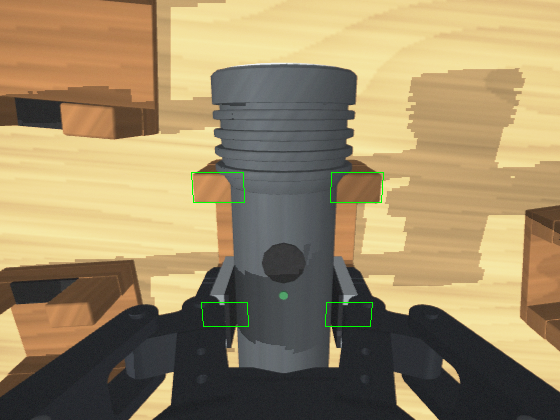

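The overlay matches the two visible post tops (192–382, v≈187), with the lamp at u≈283. It needs a correction of about 1.5 mm in y, then I can lower it.

Call:
apply_moves([
  [[-1.2, 1.5, 5], 0],
  [[0, 0, 15], 0],
  [[0, 0, 18], 0],
  [[0, 0, 12], 0],
  [[0, 0, 5], 0],
])

```text
time_s: 14.6
tcp_pos: [484.3, 213.6, 52.5]
ee_rot: [0.0, 0.999, 0.043, -0.002]
wrist_force: [-0.0, 0.5, -3.5]
gripper_width: 38.5
finger_force: 63.0
```

Call:
apply_moves([
  [[0, 0, 2], 0],
  [[0, 0, 1], 0],
  [[0, 0, 0], 0],
])

```text
time_s: 14.98
tcp_pos: [485.9, 214.1, 51.7]
ee_rot: [-0.0, 0.999, 0.043, 0.0]
wrist_force: [0.0, -0.2, -3.1]
gripper_width: 38.8
finger_force: 63.0
```

```bash
python3 - <<'E'
from station import env
from h import *
o=env.get_obs();print(rows(o,(486.5,214.5,50)),o["tcp_pos"],o["wrist_force"],o["torque"])
E
```

```text
[ 0.62507869 -0.37164248  1.73663069] [485.90748998 214.07566796  51.73597288] [ 2.33272330e-03 -1.71061882e-01 -3.12197165e+00] [ 0.00809192 -0.06355085 -0.01289025]
```

Aligned and inside the saddle with no contact force. Lowering the last bit.

Call:
apply_moves([
  [[0, 0, 1], 0],
  [[0, 0, 0.5], 0],
  [[0, 0, 0], 0],
])

```text
time_s: 15.35
tcp_pos: [485.7, 214.0, 50.2]
ee_rot: [-0.0, 0.999, 0.043, 0.0]
wrist_force: [-0.5, -0.4, -0.7]
gripper_width: 38.7
finger_force: 63.3
```

Call:
apply_moves([
  [[0, 0, 0.5], 0],
  [[0, 0, 0.5], 0],
  [[0, 0, 0], 0],
])

```text
time_s: 15.72
tcp_pos: [485.7, 214.0, 50.2]
ee_rot: [0.0, 0.999, 0.043, 0.0]
wrist_force: [-3.6, -2.0, 7.4]
gripper_width: 39.1
finger_force: 64.4
```

Call:
apply_moves([
  [[0, 0, -0.5], 0],
  [[0, 0, 0], 0],
  [[0, 0, 0], 0],
  [[0, 0, 0], 0],
  [[0, 0, 0], 0],
], claw=75, newtons=20)

```text
time_s: 16.35
tcp_pos: [485.5, 213.9, 49.2]
ee_rot: [0.0, 0.999, 0.043, -0.0]
wrist_force: [1.2, 0.0, 0.4]
gripper_width: 74.9
finger_force: 0.0
```

Call:
apply_moves([
  [[0, 0, -15], 0],
  [[0, 0, -30], 0],
  [[0, 0, -50], 0],
  [[0, 0, -50], 0],
  [[0, 0, -20], 0],
])

```text
time_s: 16.98
tcp_pos: [487.6, 214.6, 219.7]
ee_rot: [-0.001, 0.999, 0.043, 0.004]
wrist_force: [0.9, 0.4, -1.1]
gripper_width: 75.1
finger_force: 0.0
```

Call:
apply_moves([
  [[0, 0, 0], 0],
  [[0, 0, 0], 0],
  [[0, 0, 0], 0],
])

```text
time_s: 17.35
tcp_pos: [484.3, 213.6, 212.5]
ee_rot: [0.0, 0.999, 0.043, -0.002]
wrist_force: [0.1, -0.1, 1.2]
gripper_width: 75.2
finger_force: 0.0
```

```bash
python3 shot.py w7; python3 - <<'E'
from edge import *
from station import env
o,p,im=pickle.load(open("w7.pkl","rb"))
big=im[:,:,::-1].copy()
for k in Q:cv2.polylines(big,[(proj(p,world((486,214.5,.085),k,62))).round().astype(int)],True,(0,255,0),1)
t=env.grab_frame("top")[140:280,110:450,::-1]
s=env.grab_frame("scene")[120:320,150:420,::-1]
cv2.imwrite("pics/fin.png",np.vstack([np.hstack([big[:400,60:500],cv2.resize(s,(360,266)) if 0 else cv2.copyMakeBorder(cv2.resize(s,(360,266)),0,134,0,0,0)]),cv2.resize(t,(486,200)) if 0 else cv2.copyMakeBorder(cv2.resize(t,(486,200)),0,0,0,314,0)]))
E
```

```text
17.35 [484.3 213.6 212.5] [ 0.1 -0.1  1.2]
```

View pics/fin.png

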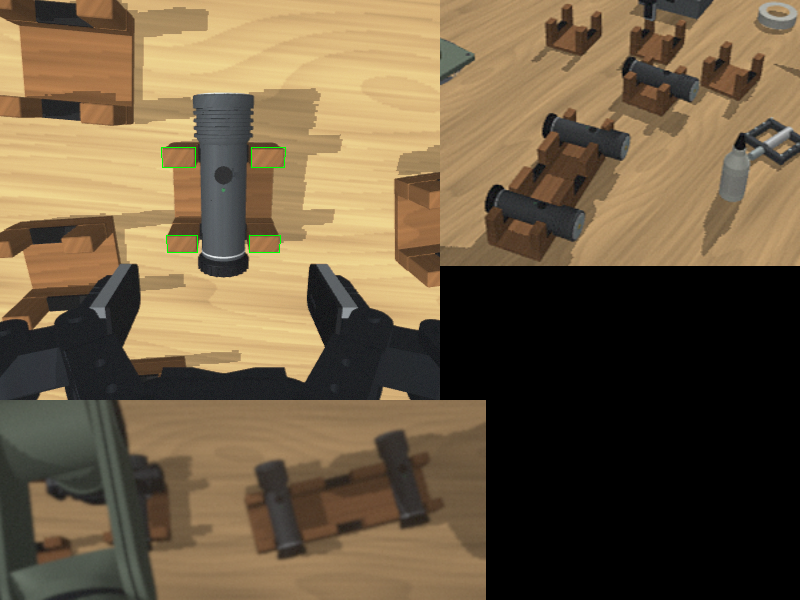

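Final view: the lamp lies centred in the chosen cradle, with its head and tail clear of the rails. The other two lamps are still in the rack, and the bystanders haven't moved.

```bash
python3 -c "
from station import env
print(env.hand_in())"
```

```text
the job is handed in; nothing more can be done
None
```

The loose lamp is the middle one (lamp_2): its balance shifted on quick shakes but not on a slow move. It now lies fully home in the rightmost cradle; I didn't lift or test the other two, which stayed home in the rack, and the job is handed in.

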